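# Chock the sagging washer tray level

## Robot

A 6-joint arm with a two-finger parallel gripper is mounted at the origin on the work surface. World frame = base frame: x ahead of the robot, y to its left, z up, the work surface at z = 0. Lengths are in m, angles in rad, forces in N, time in s.
With the tool pointing down it reaches from about 0.325 to 0.9 m from the base axis. Payload 6.1 kg.
Tool frame: the origin (TCP) lies at the very end of the fingers, on their centre line; the grasp point (between the pads) lies manip.tcp_to_grasp behind it (manip.tcp_to_grasp is the distance from the TCP to the grasp point, in m); z points along the fingers, y is the line along which they close (so a half turn about z gives the same grasp; the last joint's range is limited). The gripper opens to 87 mm and grips with 3 to 60 N. Pads are 19 mm wide; open, the fingers measure 117 mm over their backs; the gripper's body (75 mm by 190 mm) begins 51 mm behind the grasp point.
Start: joints at [-1.269, 0.22, 1.526, -0, 1.395, -0.126], TCP at [0.259, -0.569, 0.223] pointing down, gripper open.
Joint ranges: [-2.98, 2.98], [-0.91, 2.08], [0.09, 2.57], [-1.24, 4.39], [0.2, 2.65], [-2.68, 2.68]. Speed limits (rad/s): [2.57, 2.57, 3.01, 3.14, 3.14, 3.14].

## Interface

Orientations are given as a unit quaternion [x, y, z, w].
In Python, from rig import manip gives the robot as it stands. Calls block until the motion is done:
- manip.move_pose(position, orientation): joint-space move of the TCP to a pose.
- manip.movel(position, rot=None, feed=0.15): straight line of the TCP; rot=None keeps the orientation; feed is the mean speed in m/s.
- manip.movej(angles): joint-space move.
- manip.command_gripper(opening): finger opening in m; the grip force is fixed at half the most; returns when the fingers have stopped.
- manip.wait(seconds).
- manip.inverse_kinematics(position, orientation): joint angles nearest the present ones, or None.
- manip.observe(): the state.
- manip.read_camera(name): name is "side" or "top" or "wrist"; returns a dict with "pixels" (420x560x3 uint8, blue, green, red), "K" (3x3 intrinsics, pixels), "extrinsics" (4x4, takes a point from world to camera coordinates); the wrist camera has in their place "tool_from_camera" (4x4, takes a point from camera to tool coordinates, whose origin is the TCP and whose axes are the flange's). Camera axes: x right, y down, z forward; pixel columns grow to the right and rows downward; lengths in m; the calibration is good to about 2 mm. The wrist camera is an equidistant fisheye: a pixel r from the principal point sees the ray r / f radians off the axis. A picture is of the moment at which its call begins: read the wrist's pose just before it. There is no depth.
A pose or a line that the arm cannot do raises manip.MotionError and nothing moves.
- manip.finish_job(): hands the job in; it is judged then, once.
The state is a dict: "t": time; "joints": joint angles; "dq": joint speeds; "joint_torque": joint torques, N m; "eef_pos": TCP position; "orientation": TCP orientation; "force": force on the tool from outside, world axes, zero at the start; "ft_torque": the same for the moment, N m; "width": finger opening in m; "gripper_force": force on a finger pad.
Only numpy, scipy, OpenCV 4.12 (cv2) and the standard library are available. Lean on these libraries where they do the work, as an engineer would, in place of code of your own. Each camera call takes 0.05 s, during which the arm holds its last target. There are 200 camera calls.

## Task

The lower tray of the little display stand sags at the front because its old shim is too thin. Pull the old shim out and put it into the empty white plastic bin; then push the big wooden wedge, thin end first and square to the front, under the middle of the tray's front edge until the tray is up against its stops and the wedge is jammed tight, and let go of it. Leave the other goods on the counter where they are.

Things in the scene. Friction and masses are not known exactly. Their poses are not given: they have to be found in the camera images.
- stand: plywood two-tier display stand, fixed, 324 mm wide. Origin on the counter straight below the middle of the lower tray's front edge; x points level into the stand (the way the wedge goes in), y along the edge. The upper tier, 150 to 205 mm high, juts out 30 mm in front of that edge (to x = -30 mm): lean the tool back from the stand 30 to 45 degrees. Side walls begin at x = 10 mm.
- tray (a joint): lower tray, dark wood, 292 mm wide, 240 mm deep, 56 mm high, hinged along its back edge, 240 mm behind the front edge. rad: -0.034 = sagging, as found (underside of the front edge 10 mm above the counter); 0 = level, against its two stops (underside 18 mm above the counter), it goes no higher. It drops by its weight, about 4.5 N at the front edge. Only the old shim is under it.
- edge_foot (a point): the point on the counter straight below the middle of the tray's front edge (the stand's origin); axes as the stand's.
- wedge: the big pale wooden wedge, flat on the counter: 140 mm long, 34 wide, 4 thick at the thin end, 25 at the thick end. Origin under its middle, on the counter; x along it to the thin end. It touches the sagging edge with 40 mm of it under the edge and lifts the tray fully with about 93 mm under (47 mm of tail outside). Lifting takes a push of about 5 to 8 N, jamming tight 12 to 20 N; friction then holds it.
- old_shim: the old thin wooden shim, same pale wood: 90 mm long, 28 mm wide, 3 mm thick at the thin end and 11 mm at the thick end. At first it lies loose under the tray's front edge, 51 to 61 mm of it out in front. Origin under its middle, on the counter; x along it to the thin end.
- bin: empty white plastic bin fixed to the counter, outside 140 mm (x) by 160 mm (y), 40 mm high, walls and floor about 4 mm. Origin under its middle.
- offcut: a square-ended offcut of the same pale wood, 100 x 34 x 24 mm, not tapered (a bystander); origin under its middle, x along its length
- valve: a brass ball valve with a red lever, 80 mm long, 46 mm high (a bystander); origin under its middle
- strainer: a steel sink strainer, 84 mm across, 25 mm high (a bystander); origin under its middle
- tee: a grey plastic hose tee lying flat, 66 mm long, 27 mm high (a bystander); origin under its middle
- jar: a white plastic jar with a blue cap, 70 mm across, 90 mm high (a bystander); origin under its middle
- nipple: a brass hose nipple standing upright, 32 mm across, 50 mm high (a bystander); origin under its middle
- screwdriver: a red-handled screwdriver lying on the counter (a bystander)
Things that resemble listed ones, but are neither listed nor needed, are in the scene too. Leave any blue or turquoise look-alike of the wedge alone.

How it is judged:
On the way, in this order (a step that is already met when the one before it is completed fails the run):
1. the old shim lies in the white bin, let go (x of old_shim in the frame of bin between -0.064 and 0.064 m and y of old_shim in the frame of bin between -0.074 and 0.074 m and z of old_shim in the frame of bin between -0.01 and 0.03 m and contact force between the fingers and old_shim below 0.05 N and linear speed of old_shim below 0.03 m/s), for 0.2 s.
2. the wedge is under the tray's front edge and has driven the tray up against its stops (value of joint tray above -0.006 rad and contact force between wedge and tray above 7 N and angle between wedge's own z axis and vertical below 0.08 rad and angle between the x axis of wedge and the x axis of stand, either way round below 0.26 rad and y of wedge in the frame of edge_foot between -0.06 and 0.06 m and x of wedge in the frame of edge_foot between -0.03 and 0.07 m), for 0.2 s.
At the end, for the whole second after the job is handed in: Shim at rest in the bin (under 30 mm above the counter). Wedge let go, at rest, flat, within 60 mm of the edge's middle and 15 degrees of square, its middle 30 mm outside to 70 mm inside the edge; tray within 0.006 rad (1.5 mm) of its stops, pressing on the wedge with over 7 N (all of step 2 and x of old_shim in the frame of bin between -0.064 and 0.064 m and y of old_shim in the frame of bin between -0.074 and 0.074 m and z of old_shim in the frame of bin between -0.01 and 0.03 m and linear speed of each of wedge, old_shim below 0.01 m/s); the robot touches nothing.
It fails at once if one of the other goods is shoved more than 30 mm (distance of any of offcut, valve, strainer, tee, jar, nipple, screwdriver from where it was at the start of the episode above 0.03 m).
It also fails if it takes over 64 s, if anything falls off the work surface, if the arm or the gripper's body presses on something with over 40 N, if the wrist force passes 120 N, or if a joint passes its speed limit or range.

## Working session

There is one attempt and no reset: what is moved stays moved. The work goes in short steps, each a Python script; the robot and the scene stay as the last script left them, time stands still between calls to the robot, and variables do not carry over. Pictures are saved under pics/ and viewed, at most 10 in all, crops included, and the job is handed in when it is done.

```bash
ls; mkdir -p pics; python3 - <<'E'
from rig import manip
import cv2, numpy as np
print(manip.tcp_to_grasp, manip.observe())
for n in("top","side","wrist"):
    c=manip.read_camera(n); cv2.imwrite(f"pics/{n}0.png",c["pixels"]); np.savez(f"{n}0.npz",**c); print(n,c["K"].tolist(), (c.get("extrinsics") if n!="wrist" else c["tool_from_camera"]).round(4).tolist())
E
```

```text
pics
0.0187 {'t': 0.0, 'joints': array([-1.26907409e+00,  2.21256932e-01,  1.52758516e+00, -1.51000253e-05,
        1.39470260e+00, -1.26107439e-01]), 'dq': array([ 0.00093784, -0.0010449 ,  0.00192617,  0.00059001,  0.00116613,
       -0.00121173]), 'joint_torque': array([-2.03787007e-03, -4.94612432e+01, -3.87383509e+01,  6.98168739e-02,
        5.70677756e-02, -1.71887064e-04]), 'eef_pos': array([ 0.25911465, -0.56808334,  0.22143191]), 'orientation': array([ 9.77206588e-01,  2.12288323e-01, -9.29946703e-05, -9.71604085e-04]), 'force': array([ 0.14611816, -0.38554033, -0.67847536]), 'ft_torque': array([-0.01502786, -0.04937641, -0.0309959 ]), 'gripper_force': 0.0, 'width': 0.08663838156443995}
top [[405.47836211507064, 0.0, 285.14795891326645], [0.0, 405.47836211507064, 214.23667228182285], [0.0, 0.0, 1.0]] [[0.0109, -0.9999, 0.001, -0.0572], [-0.9983, -0.0109, -0.0568, 0.5212], [0.0568, -0.0004, -0.9984, 0.9761], [0.0, 0.0, 0.0, 1.0]]
side [[426.2655702691873, 0.0, 284.49074235580156], [0.0, 426.2655702691873, 220.91835920127772], [0.0, 0.0, 1.0]] [[0.9519, -0.3063, -0.0077, -0.5285], [-0.1769, -0.5287, -0.8302, 0.0984], [0.2502, 0.7916, -0.5574, 1.1989], [0.0, 0.0, 0.0, 1.0]]
wrist [[325.19226210127806, 0.0, 269.1451264866265], [0.0, 325.19226210127806, 211.16681251402977], [0.0, 0.0, 1.0]] [[0.0, -0.9682, -0.2502, 0.0678], [1.0, -0.0005, 0.0021, 0.001], [-0.0022, -0.2502, 0.9682, -0.1633], [0.0, 0.0, 0.0, 1.0]]
```

View pics/top0.png

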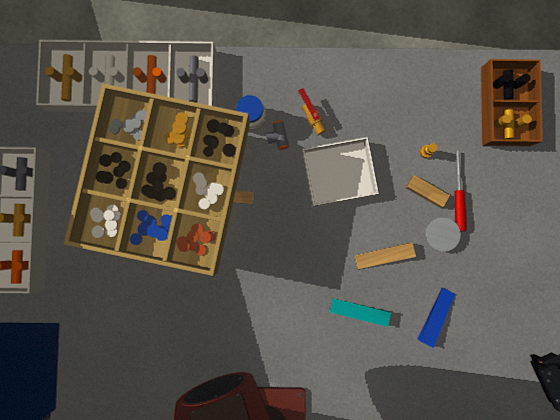

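View pics/side0.png

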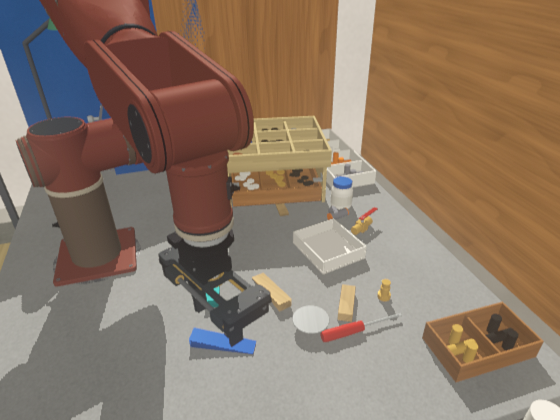

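The top view shows the stand on the left with its front edge running from about (248,115) to (213,273), and the shim stub at (244,198). The wedge is at (385,256), the offcut at (428,191) and the bin at (341,172). In the side view the wedge is at (270,291) and the shim at (282,209). Next I'll crop for detail.

```bash
cat > h.py <<'E'
import numpy as np, cv2
from scipy.spatial.transform import Rotation as R
def ray(c,uv,z):
    "cast pixel of fixed camera on plane z"
    K,E=c["K"],c["extrinsics"]; d=E[:3,:3].T@np.linalg.solve(K,[uv[0],uv[1],1]); o=-E[:3,:3].T@E[:3,3]
    return o+d*(z-o[2])/d[2]
def wray(c,pos,q,uv,z):
    K,T=c["K"],c["tool_from_camera"]; p=np.array([uv[0]-K[0,2],uv[1]-K[1,2]])/K[0,0]; th=np.hypot(*p)
    d=np.r_[p/th*np.sin(th),np.cos(th)]; Rt=R.from_quat(q).as_matrix(); d=Rt@T[:3,:3]@d; o=pos+Rt@T[:3,3]
    return o+d*(z-o[2])/d[2]
def wpix(c,pos,q,P):
    K,T=c["K"],c["tool_from_camera"]; Rt=R.from_quat(q).as_matrix()
    v=T[:3,:3].T@(Rt.T@(np.array(P)-pos)-T[:3,3]); th=np.arctan2(np.hypot(v[0],v[1]),v[2]); s=K[0,0]*th/np.hypot(v[0],v[1])
    return K[:2,2]+s*v[:2]
def pix(c,P):
    v=c["extrinsics"][:3,:3]@P+c["extrinsics"][:3,3]; v=c["K"]@v; return v[:2]/v[2]
E
python3 - <<'E'
from h import *
t=np.load("top0.npz"); s=np.load("side0.npz")
f=lambda im,x,y,w,h,k:cv2.resize(im[y:y+h,x:x+w],None,fx=k,fy=k,interpolation=cv2.INTER_CUBIC)
T,S=t["pixels"],s["pixels"]
a=f(T,340,230,100,50,4); b=f(S,240,265,100,50,4); c=f(T,205,100,80,100,4)[:400]; 
c2=f(T,205,180,100,100,4); d=f(S,220,160,100,100,4)[:400]
cv2.imwrite("pics/m1.png",np.vstack([np.hstack([a,b]),np.hstack([c2,d])[:400]]))
hsv=cv2.cvtColor(T,cv2.COLOR_BGR2HSV)
for nm,(x,y,w,h),z in(("wedge",(345,235,80,45),.015),("offcut",(400,168,55,45),.024),("shim",(234,185,30,25),.008)):
    m=np.zeros(T.shape[:2],np.uint8); m[y:y+h,x:x+w]=cv2.inRange(hsv,(8,70,60),(28,255,255))[y:y+h,x:x+w]
    cs=max(cv2.findContours(m,0,1)[0],key=cv2.contourArea); r=cv2.minAreaRect(cs); B=cv2.boxPoints(r)
    print(nm,r,"\n",np.array([ray(t,p,z)[:2] for p in B]).round(4).tolist(), B.round(1).tolist())
# stand top front edge
for p in((248,115),(213,274),(105,86),(66,243)): print(p,ray(t,p,.205).round(4))
m=cv2.inRange(hsv,(0,0,110),(180,60,255)); 
E
```

```text
wedge ((384.5951232910156, 255.4439239501953), (15.365464210510254, 60.48406219482422), 77.90524291992188) 
 [[0.4261, -0.2185], [0.4584, -0.3625], [0.4221, -0.3701], [0.3899, -0.2264]] [[353.3999938964844, 254.3000030517578], [412.6000061035156, 241.60000610351562], [415.79998779296875, 256.6000061035156], [356.6000061035156, 269.29998779296875]]
offcut ((427.361572265625, 190.99232482910156), (43.0400505065918, 16.248550415039062), 29.74488067626953) 
 [[0.5898, -0.3413], [0.6246, -0.3612], [0.5733, -0.4516], [0.5388, -0.4316]] [[404.6000061035156, 187.39999389648438], [412.70001220703125, 173.3000030517578], [450.1000061035156, 194.60000610351562], [442.0, 208.6999969482422]]
shim ((243.47933959960938, 195.748291015625), (20.01396369934082, 14.034687042236328), 4.763641834259033) 
 [[0.5512, 0.0775], [0.5858, 0.0752], [0.5823, 0.0259], [0.5476, 0.0283]] [[232.89999389648438, 201.89999389648438], [234.10000610351562, 187.89999389648438], [254.0, 189.60000610351562], [252.89999389648438, 203.60000610351562]]
(248, 115) [0.7091 0.025  0.205 ]
(213, 274) [0.3922 0.0885 0.205 ]
(105, 86) [0.7651 0.3133 0.205 ]
(66, 243) [0.4496 0.3785 0.205 ]
```

View pics/m1.png

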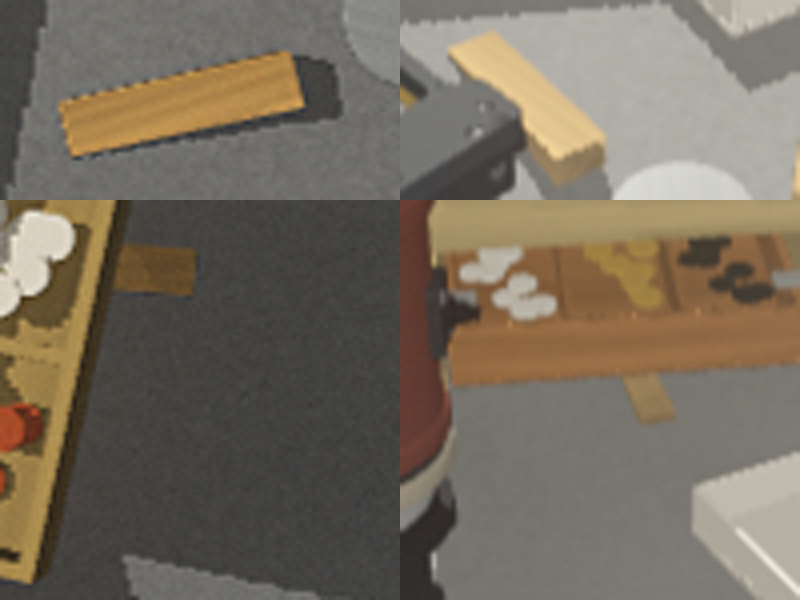

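The wedge's thick end is the right one in the top view (412,249), where the shadow is deepest, so its thin end faces the stand. The shim stub ends at about (253,197). Next I'll check IK for both gripper flips, locate the bin, and look at the shim from close by.

```bash
cat >> h.py <<'E'
A=np.radians(35)
def quat(yaw,flip,a=A):
    d=np.array([np.cos(yaw),np.sin(yaw),0]); u=np.array([0,0,1.])
    z=np.sin(a)*d-np.cos(a)*u; x=flip*(np.cos(a)*d+np.sin(a)*u); return R.from_matrix(np.c_[x,np.cross(z,x),z]).as_quat()
YS=np.arctan2(.9805,.1965); XS=np.array([np.cos(YS),np.sin(YS),0]); YY=np.array([-XS[1],XS[0],0]); EF=np.array([.5566,.0862,0])
E
python3 - <<'E'
from h import *
from rig import manip
t=np.load("top0.npz"); T=t["pixels"]; hsv=cv2.cvtColor(T,cv2.COLOR_BGR2HSV)
m=np.zeros(T.shape[:2],np.uint8); x,y,w,h=295,130,95,85
m[y:y+h,x:x+w]=(cv2.inRange(hsv,(0,0,125),(180,70,255)))[y:y+h,x:x+w]
cs=max(cv2.findContours(m,0,1)[0],key=cv2.contourArea); r=cv2.minAreaRect(cs)
B=np.array([ray(t,p,.04)[:2] for p in cv2.boxPoints(r)]); print("bin",r,B.round(3).tolist(),B.mean(0))
end=np.array([.565,.0271,0]); ys=np.radians(86)
for f in(1,-1):
  for nm,p,yw in(("shim",end+[0,.012,.008],ys),("pre",end+[0,-.1,.15],ys),("bin",np.r_[B.mean(0)-[0,.035],.035],ys),("wedge",[.437,-.351,.01],np.radians(102.7)),("final",EF-.032*XS+[0,0,.01],YS)):
    j=manip.inverse_kinematics(p,quat(yw,f)); print(f,nm,None if j is None else np.round(j,2))
E
```

```text
bin ((340.3080139160156, 170.44400024414062), (58.58498001098633, 66.45594024658203), 79.69515228271484) [[0.681, -0.091], [0.712, -0.248], [0.573, -0.273], [0.543, -0.117]] [ 0.62718308 -0.18262388]
1 shim [-0.41  0.46  1.81  0.62  1.18 -0.68]
1 pre [-0.58  0.32  1.67  0.53  1.49 -0.65]
1 bin [-0.7   0.73  1.32  0.48  1.49 -0.77]
1 wedge [-0.96  0.74  1.37  0.22  1.61 -1.23]
1 final [-0.41  0.37  1.93  0.68  1.1  -0.61]
-1 shim [-0.41  0.46  1.81  0.62  1.18  2.46]
-1 pre [-0.58  0.32  1.67  0.53  1.49  2.5 ]
-1 bin [-0.7   0.73  1.32  0.48  1.49  2.37]
-1 wedge [-0.96  0.74  1.37  0.22  1.61  1.91]
-1 final [-0.41  0.37  1.93  0.68  1.1   2.53]
```

```bash
python3 - <<'E'
from h import *
from rig import manip
q=quat(np.radians(83),1); z=R.from_quat(q).as_matrix()[:,2]
p=np.array([.566,.040,.015])-.10*z
manip.move_pose(p,q); manip.wait(.2)
o=manip.observe(); c=manip.read_camera("wrist"); np.savez("w1.npz",pos=o["eef_pos"],q=o["orientation"],**c); cv2.imwrite("pics/w1.png",c["pixels"])
print(o["t"],o["eef_pos"],p,o["force"])
E
```

```text
2.6083 [ 0.55914861 -0.01755269  0.09708212] [ 0.55900986 -0.01693011  0.0969152 ] [-0.72733266  0.10013771  0.17074343]
```

View pics/w1.png

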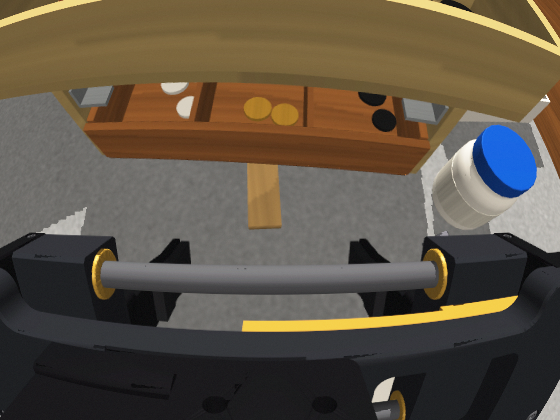

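The wrist view shows the shim's near end at (249,228) to (282,227), meeting the tray edge at (247,164) to (278,164). The tray's lower edge runs from (108,157) to (405,174).

```bash
python3 - <<'E'
from h import *
w=np.load("w1.npz"); f=lambda u,z:wray(w,w["pos"],w["q"],u,z)
im=w["pixels"]; hsv=cv2.cvtColor(im,cv2.COLOR_BGR2HSV)
m=cv2.inRange(hsv,(8,70,60),(28,255,255)); m[:168]=0;m[232:]=0;m[:,:235]=0;m[:,295:]=0
print(cv2.boundingRect(m),[ (r,*np.where(m[r])[0][[0,-1]]) for r in (170,185,200,215,224)])
def mid(r,z):
    xs=np.where(m[r])[0]; return f((xs[0],r),z),f((xs[-1]+1,r),z)
for r,z in((172,.0065),(185,.0075),(200,.009),(215,.010),(224,.011)):
    a,b=mid(r,z); print(r,((a+b)/2).round(4),np.linalg.norm(a-b).round(4))
for u in((108,157),(405,174)): print("tray",f(u,.010).round(4))
for u in((249,228),(282,227)): print("end",f(u,.006).round(4))
a,b=f((108,157),.01),f((405,174),.01); e=(b-a)[:2]; print(np.linalg.norm(e),((a+b)/2).round(4),np.degrees(np.arctan2(e[0],-e[1])),np.degrees(YS))
E
```

```text
(247, 168, 35, 62) [(170, np.int64(247), np.int64(277)), (185, np.int64(247), np.int64(278)), (200, np.int64(247), np.int64(279)), (215, np.int64(248), np.int64(280)), (224, np.int64(248), np.int64(281))]
172 [0.5662 0.0802 0.0065] 0.0292
185 [0.5646 0.0667 0.0075] 0.0285
200 [0.5634 0.0517 0.009 ] 0.0287
215 [0.5626 0.0375 0.01  ] 0.0281
224 [0.562  0.0291 0.011 ] 0.0285
tray [0.4127 0.1181 0.01  ]
tray [0.7004 0.0622 0.01  ]
end [0.5482 0.0288 0.006 ]
end [0.5762 0.0263 0.006 ]
0.2930263791420294 [0.5566 0.0902 0.01  ] 78.99618788856826 78.6675941874527
```

```bash
sed -i 's/EF=np.array(.*/EF=np.array([.5566,.0885,0])/' h.py; python3 - <<'E'
from h import *
from rig import manip
yw=np.radians(85.3); q=quat(yw,1); d=np.array([np.cos(yw),np.sin(yw),0]); z=R.from_quat(q).as_matrix()[:,2]
g=np.array([.5632,.045,.0085])
manip.command_gripper(.06)
manip.move_pose(g-.06*z,q); manip.movel(g,feed=.08)
o=manip.observe(); print(o["t"],o["eef_pos"]-g,o["force"])
manip.command_gripper(0); o=manip.observe(); print(o["width"],o["gripper_force"],o["force"])
manip.movel(g-.11*d+[0,0,.001],feed=.1); o=manip.observe(); print(o["t"],o["width"],o["force"],o["eef_pos"])
manip.movel(g-.11*d+[0,0,.09],feed=.15); manip.wait(.1)
o=manip.observe(); c=manip.read_camera("side"); cv2.imwrite("pics/s2.png",c["pixels"]); c=manip.read_camera("wrist");cv2.imwrite("pics/w2.png",cv2.resize(c["pixels"],None,fx=.7,fy=.7));print(o["width"])
E
```

```text
4.6417 [ 0.00031598 -0.00012949  0.00021706] [ 0.79306694 -0.727847    1.38796121]
0.02698651978249939 30.00005230307579 [-0.36892907 -1.27998434  2.08436636]
6.5667 0.026946278974108583 [-0.20867847 -0.00424826 -0.09929508] [ 0.55402714 -0.06396493  0.00943729]
0.02707042179506523
```

View pics/w2.png

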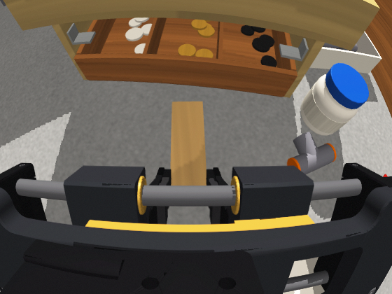

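The shim is out and held between the fingers, with its thin end at (187,105) in the scaled wrist view. Now into the bin.

```bash
python3 - <<'E'
from h import *
from rig import manip
yw=np.radians(80); q=quat(yw,1); d=np.array([np.cos(yw),np.sin(yw),0]); z=R.from_quat(q).as_matrix()[:,2]
b=np.array([.627,-.183,.03])-.027*d
manip.move_pose(b+[0,0,.08],q); manip.movel(b,feed=.12)
o=manip.observe(); print(o["t"],o["force"],o["eef_pos"]-b)
manip.command_gripper(.05); manip.wait(.1)
manip.movel(b-.11*z,feed=.2)
# view pose for wedge
yw=np.radians(102.7); q=quat(yw,1); z=R.from_quat(q).as_matrix()[:,2]
p=np.array([.435,-.345,.02])-.10*z
manip.move_pose(p+[0,0,.03],q); manip.wait(.2)
o=manip.observe(); c=manip.read_camera("wrist"); np.savez("w3.npz",pos=o["eef_pos"],q=o["orientation"],**c)
t=manip.read_camera("top")["pixels"]
im=np.hstack([cv2.resize(t[120:260,280:470],None,fx=2,fy=2),c["pixels"][140:420:1,:][:280]]); cv2.imwrite("pics/w3.png",cv2.resize(im,(800,int(280*800/im.shape[1])))); print(o["t"])
cv2.imwrite("pics/w3full.png",c["pixels"])
E
```

```text
9.0083 [ 0.9118197  -0.62224307 -0.91971729] [ 0.00037857 -0.00026089  0.00034488]
11.5583
```

View pics/w3.png

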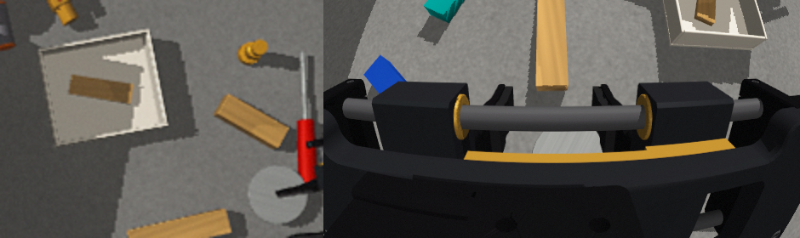

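View pics/w3full.png

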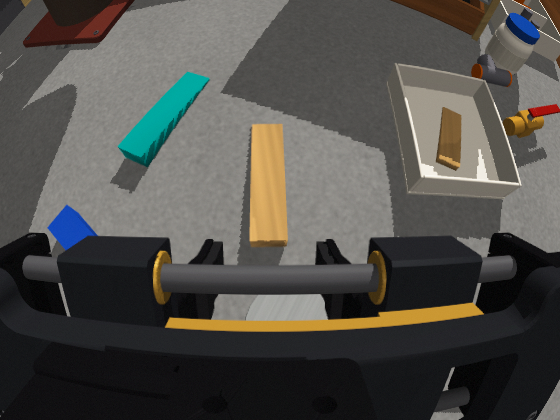

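The shim lies flat in the bin, at (100,90) in the left crop. In the wrist view the wedge's thin end is at (252..283,125) and its thick end at (250..287,242).

```bash
python3 - <<'E'
from h import *
from rig import manip
w=np.load("w3.npz"); hsv=cv2.cvtColor(w["pixels"],cv2.COLOR_BGR2HSV); m=cv2.inRange(hsv,(8,70,90),(28,255,255)); m[:118]=0;m[243:]=0;m[:,:240]=0;m[:,300:]=0
P=[]
for r in(130,160,190,220,236):
    zz=.004+.021*np.interp(r,[125,241],[0.02,1]) if 0 else None
    xs=np.where(m[r])[0]; z=.012
    for _ in range(4):
        a,b=wray(w,w["pos"],w["q"],(xs[0],r),z),wray(w,w["pos"],w["q"],(xs[-1]+1,r),z); c=(a+b)/2
        if r==130: pass
        tip=wray(w,w["pos"],w["q"],(267.5,125),.004); z=.004+.15*np.linalg.norm((c-tip)[:2])
    P.append(c[:2]); print(r,c.round(4),np.linalg.norm(a-b).round(4))
P=np.array(P); tail=wray(w,w["pos"],w["q"],(268.5,241),.025)
vx,vy,x0,y0=cv2.fitLine(P.astype(np.float32),cv2.DIST_L2,0,.01,.01).ravel()
if vy<0: vx,vy=-vx,-vy
yw=np.arctan2(vy,vx); d=np.array([vx,vy,0]); print("tip",tip,"tail",tail,np.linalg.norm(tail[:2]-tip[:2]),np.degrees(yw))
ctr=np.r_[P.mean(0),0]; L=(tip[:2]+tail[:2])/2@d[:2]; mid=ctr+d*(L-ctr@d); print("mid",mid)
q=quat(yw,1); z=R.from_quat(q).as_matrix()[:,2]
g=mid-.052*d+[0,0,.009]
manip.command_gripper(.065)
manip.move_pose(g-.07*z,q); manip.movel(g,feed=.08)
o=manip.observe(); print(o["t"],o["eef_pos"]-g,o["force"])
manip.command_gripper(0); o=manip.observe(); print(o["width"],o["gripper_force"],o["force"])
manip.movel(g+[0,0,.09],feed=.15)
q2=quat(YS,1); s=EF-(.10+.052)*XS+[0,0,.09]   # wedge middle 100 mm in front of the edge
manip.move_pose(s,q2); manip.wait(.2)
o=manip.observe(); c=manip.read_camera("wrist"); np.savez("w4.npz",pos=o["eef_pos"],q=o["orientation"],**c); cv2.imwrite("pics/w4.png",c["pixels"]); print(o["t"],o["width"])
E
```

```text
130 [ 0.4088 -0.2351  0.0052] 0.0355
160 [ 0.4193 -0.2759  0.0115] 0.0351
190 [ 0.4274 -0.3114  0.0169] 0.0349
220 [ 0.4346 -0.343   0.0218] 0.035
236 [ 0.4387 -0.3585  0.0242] 0.035
tip [ 0.40762531 -0.22751821  0.004     ] tail [ 0.43973133 -0.36324295  0.025     ] 0.13947043808754303 103.45692
mid [ 0.42351834 -0.29541886  0.        ]
13.6667 [ 0.00033138 -0.00058814  0.00046238] [ 0.83070733 -0.2675235  -0.27165278]
0.03365982626952692 30.000092402406153 [-0.33886764  0.47227059  0.26726663]
16.4 0.03351120170805344
```

View pics/w4.png

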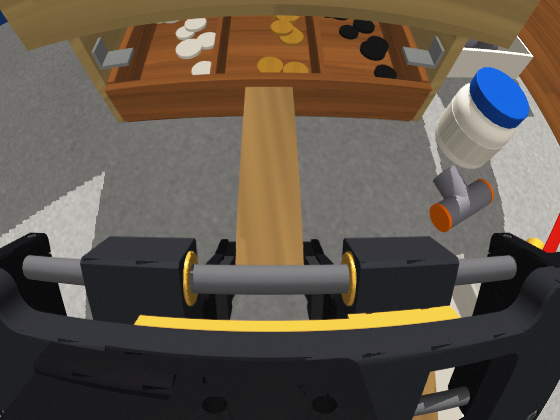

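The wedge is held square, with its thin end at (268,88) above the tray's middle and the tray edge level at row 121. I'll lower it and push in under force control.

```bash
python3 - <<'E'
from h import *
from rig import manip
pt=lambda x,z=.0095: EF+(x-.052)*XS+[0,0,z]
manip.movel(pt(-.10),feed=.08); manip.wait(.1); o=manip.observe(); f0=o["force"]; print(o["t"],f0,o["eef_pos"][2])
manip.movel(pt(-.035),feed=.06)
x=-.035
while x<.030:
    x+=.002 if x>.012 else .004; manip.movel(pt(x),feed=.03)
    o=manip.observe(); fx=-(o["force"]-f0)@XS; print(round(x*1e3),round(((o["eef_pos"]-EF)@XS+.052)*1e3,1),round(fx,1),(o["force"]-f0)[2].round(1),round(o["width"]*1e3,1))
    if fx>17 or o["t"]>40: break
manip.wait(.1); o=manip.observe(); c=manip.read_camera("wrist"); cv2.imwrite("pics/w5.png",c["pixels"]); np.savez("w5.npz",pos=o["eef_pos"],q=o["orientation"],**c); print(o["t"],o["force"])
E
```

```text
17.7083 [ 1.07489089 -0.87083827 -0.96979282] 0.009824052134593506
-31 -31.0 -0.4 -0.2 33.6
-27 -27.5 3.2 -0.4 33.8
-23 -23.4 3.8 -2.0 33.9
-19 -19.2 2.8 -0.6 34.0
-15 -15.0 2.8 -1.4 33.6
-11 -10.9 2.8 -3.2 33.8
-7 -6.9 1.8 -2.9 33.8
-3 -2.9 2.6 -2.5 33.9
1 1.2 1.1 -3.0 33.7
5 5.1 1.4 -3.0 33.8
9 9.2 1.8 -3.7 33.5
13 13.1 1.7 -3.6 33.9
15 15.0 3.0 -2.8 33.8
17 17.0 2.2 -1.7 33.7
19 19.1 1.8 -3.7 34.1
21 21.1 2.6 -3.4 33.8
23 23.0 2.4 -5.0 33.8
25 24.6 5.4 -6.2 34.0
27 25.4 10.7 -3.2 33.4
29 25.7 20.4 1.4 33.8
24.4417 [ -7.89425698 -19.86188852  -0.82022096]
```

View pics/w5.png

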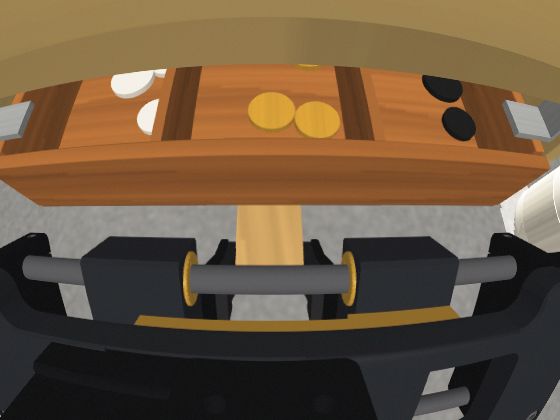

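The tray's front is up against its stops and the wedge is square under the middle at (270,235). The push reached 20 N with the wedge no longer advancing. I'll let go, then give a firm nudge on the tail with closed fingers to make sure it stays jammed once it is free.

```bash
python3 - <<'E'
from h import *
from rig import manip
q=quat(YS,1); z=R.from_quat(q).as_matrix()[:,2]
manip.command_gripper(.06); p=manip.observe()["eef_pos"]; manip.movel(p-.08*z,feed=.1)
manip.command_gripper(0)
s=lambda x:EF+x*XS+[0,0,.0085]
manip.movel(s(-.085)+[0,0,.03],rot=q,feed=.12); manip.movel(s(-.085),feed=.1); manip.movel(s(-.062),feed=.06)
manip.wait(.2);f0=manip.observe()["force"]; x=-.062; print(f0)
while x<-.03:
    x+=.0015; manip.movel(s(x),feed=.02)
    o=manip.observe(); fx=-(o["force"]-f0)@XS; print(round(x*1e3,1),round((o["eef_pos"]-EF)@XS*1e3,1),round(fx,1),(o["force"]-f0)[2].round(1))
    if fx>20 or o["t"]>45: break
manip.wait(.3); print(-(manip.observe()["force"]-f0)@XS)
manip.movel(s(-.08),feed=.08); manip.movel(s(-.08)-.11*z,feed=.15); manip.wait(.2)
o=manip.observe(); c=manip.read_camera("wrist"); cv2.imwrite("pics/w6.png",c["pixels"]); np.savez("w6.npz",pos=o["eef_pos"],q=o["orientation"],**c); print(o["t"],o["force"])
E
```

```text
[ 0.47015787 -0.21696871  0.42229331]
-60.5 -60.6 -0.4 0.2
-59.0 -59.0 -1.0 -0.6
-57.5 -57.4 -0.3 0.4
-56.0 -55.9 0.8 -0.2
-54.5 -54.4 -0.1 -1.1
-53.0 -52.9 -0.2 -0.4
-51.5 -51.4 -0.3 -0.4
-50.0 -50.1 0.5 -0.8
-48.5 -49.5 5.5 0.7
-47.0 -49.2 11.9 2.7
-45.5 -48.9 18.8 5.6
-44.0 -48.6 26.2 9.0
26.25830812028088
34.0333 [0.48661374 0.34186963 0.22216951]
```

View pics/w6.png

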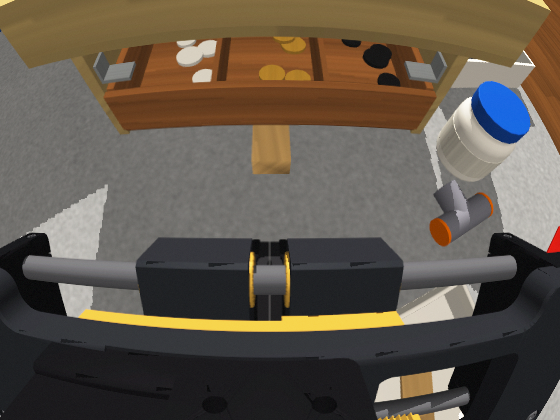

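The wedge is free and square, jammed under the middle of the edge with its tail at (271,165). The tray is level and the robot is clear of everything, so I'll hand in.

```bash
python3 -c "
from rig import manip
print(manip.finish_job())"
```

```text
the job is handed in; nothing more can be done
None
```

The job is handed in after about 34 s of robot time, though no verdict came back: the old shim lies in the white bin, and the wedge is jammed square under the middle of the tray's edge (last push 26 N) and let go, with the tray up and the robot clear.

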